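# Push home the caps of three solvent tins

### The arm

A 6-joint arm with a two-finger parallel gripper is mounted at the origin on the work surface. World frame = base frame: x ahead of the robot, y to its left, z up, the work surface at z = 0. Lengths are in m, angles in degrees, forces in N, time in s.
With the tool pointing down it reaches from about 0.3 to 0.75 m from the base axis. Payload 8.5 kg.
Tool frame: the origin (TCP) lies at the very end of the fingers, on their centre line; the grasp point (between the pads) lies 19 mm behind it (env.pinch_z is the distance from the TCP to the grasp point, in m); z points along the fingers, y is the line along which they close (so a half turn about z gives the same grasp; the last joint's range is limited). The gripper opens to 85 mm and grips with 20 to 120 N. Pads are 22 mm wide; open, the fingers measure 114 mm over their backs; the gripper's body (76 mm by 85 mm) begins 54 mm behind the grasp point. The pads swing forward as they close: fully open they stand 13 mm farther back than shut.
Start: joints at [-84.528, 21.807, 74.336, -0, 83.858, -12.336], TCP at [0.168, -0.524, 0.231] pointing down, gripper open.
Joint ranges: [-178.18, 178.18], [-50.72, 133.34], [12.68, 142.11], [-81.47, 261.47], [9.98, 163.14], [-165.26, 165.26]. Speed limits (degrees/s): [136.94, 136.94, 180, 180, 180, 180].

### API

Orientations are given as a 3x3 rotation matrix whose columns are the frame's x, y, z axes.
In Python, from rig import env, viewer gives the robot as it stands.
- The arm moves only by the tool drive_tool, never from a script. Its argument "series" is a list of rows, each a list of 3 entries, a list of its own where there are three numbers: the shift along the tool's x, y, z in m, then the turn about the tool's z in degrees, then the finger opening in m, from 0 to 0.0854. A call has 1 to 20 rows; each row is the pose to reach, as a shift and turn from the pose commanded when the call began, along the tool's axes at that moment; what a row does not reach only later rows make up. A row lasts 1/10 s, in which the tool goes at most 50 mm and 8.59 degrees, less where a joint would pass 70% of its speed; a pose out of reach is approached as far as the arm can. A call with a gripper value outside its range is refused whole. The fingers move at their own pace and stop on an object; "newtons" is the grip in N (left out, the last holds). Time passes only in rows, so rows that repeat a pose let the fingers close. It gives the time, the measured TCP pose, the force, the opening and the grip force at its end, in the units of the state.
- env.observe(): the state, without advancing time (a new reading comes with each control period).
- viewer.get_image(name): name is "scene" or "top" or "wrist"; returns a dict with "img" (384x512x3 uint8, red, green, blue), "depth" (384x512 float32, m along the optical axis (not along the pixel's ray), 0 where there is no reading), "camera_matrix" (3x3 intrinsics, pixels), "rvec" (rotation vector, rad) and "tvec" (3), from world to camera coordinates, as OpenCV has them. Camera axes: x right, y down, z forward; pixel columns grow to the right and rows downward; lengths in m; the calibration is good to about 2 mm. A picture is of the moment at which its call begins.
- env.close_job(): hands the job in; it is judged then, once.
The state is a dict: "time_s": time; "q": joint angles; "qvel": joint speeds; "joint_efforts": joint torques, N m; "position": TCP position; "tool_rot": TCP orientation; "ft_force": force on the tool from outside, world axes, zero at the start; "wrist_torque": the same for the moment, N m; "grip_width": finger opening in m; "gripper_force": force on a finger pad.
Only numpy, scipy, OpenCV 4.12 (cv2) and the standard library are available. Lean on these libraries where they do the work, as an engineer would, in place of code of your own. Each camera call takes 0.05 s, during which the arm holds its last target. There are 200 camera calls.

### The job

Three open tins stand on the workshop bench with their plug caps sitting loosely: the quickest to evaporate must be closed first. With a fingertip, gently push each cap fully home: first the red one, then the yellow one, then the blue one. Do not pick up, tip or shove the tins, leave the other things on the bench alone, and finish clear of everything.

Things in the scene. Friction and masses are not known exactly. Their poses are not given: they have to be found in the camera images.
- red_tin: Loose upright round steel tin painted red with a pale label band, diameter 68 mm, 100 mm tall to the top of the black rubber sealing ring on its 31 mm wide neck, about 0.4 kg. Origin: centre of its underside; z up along the tin.
- red_cap (a joint): How far the red plug cap is pushed down into the neck of the red tin, in m: about 0 to 0.002 at the start (standing some 10 mm proud, its white plug showing), 0.010 fully home. It slides straight down along the tin's axis against about 4 N of friction, meets the rubber sealing ring at 0.010, which under more than 5 N yields by up to 4 mm, 6 N per mm, and springs back, then a hard stop; the cap stays where it is left.
- red_top (a point): Centre of the flat top of the red cap, a red disc 35 mm in diameter and 7 mm thick; it moves with the cap. 117 mm above the tin's underside when the joint reads 0, 107 mm when it is home.
- yellow_tin: Loose upright round steel tin painted yellow with a pale label band, diameter 68 mm, 88 mm tall to the top of the black rubber sealing ring on its 31 mm wide neck, about 0.4 kg. Origin: centre of its underside; z up along the tin.
- yellow_cap (a joint): How far the yellow plug cap is pushed down into the neck of the yellow tin, in m: about 0 to 0.002 at the start (standing some 10 mm proud, its white plug showing), 0.010 fully home. It slides straight down along the tin's axis against about 4 N of friction, meets the rubber sealing ring at 0.010, which under more than 5 N yields by up to 4 mm, 6 N per mm, and springs back, then a hard stop; the cap stays where it is left.
- yellow_top (a point): Centre of the flat top of the yellow cap, a yellow disc 35 mm in diameter and 7 mm thick; it moves with the cap. 105 mm above the tin's underside when the joint reads 0, 95 mm when it is home.
- blue_tin: Loose upright round steel tin painted blue with a pale label band, diameter 68 mm, 76 mm tall to the top of the black rubber sealing ring on its 31 mm wide neck, about 0.4 kg. Origin: centre of its underside; z up along the tin.
- blue_cap (a joint): How far the blue plug cap is pushed down into the neck of the blue tin, in m: about 0 to 0.002 at the start (standing some 10 mm proud, its white plug showing), 0.010 fully home. It slides straight down along the tin's axis against about 4 N of friction, meets the rubber sealing ring at 0.010, which under more than 5 N yields by up to 4 mm, 6 N per mm, and springs back, then a hard stop; the cap stays where it is left.
- blue_top (a point): Centre of the flat top of the blue cap, a blue disc 35 mm in diameter and 7 mm thick; it moves with the cap. 93 mm above the tin's underside when the joint reads 0, 83 mm when it is home.
- bowl: Bystander: loose blue round bowl, 110 mm across, 38 mm tall. Origin: centre of its underside.
- screwdriver: Bystander: loose screwdriver lying on the bench, about 200 mm long along its own x. Origin: about the middle of its length, on its underside.
- aerosol: Bystander: loose aerosol can, white with a blue label and a black cap, 54 mm in diameter, 180 mm tall. Origin: centre of its underside.
- tape: Bystander: loose roll of black tape lying flat, 90 mm across, 25 mm high. Origin: centre of its underside.
There are look-alikes about, which are no part of the job. What is shaped like the red_tin but orange is not meant.

How it is judged (in metres and radians):
On the way, in this order (a step that is already met when the one before it is completed fails the run):
1. the red cap is pushed home (value of joint red_cap above 0.0085 m), for 0.1 s.
2. the yellow cap is pushed home (value of joint yellow_cap above 0.0085 m), for 0.1 s.
3. the blue cap is pushed home (value of joint blue_cap above 0.0085 m), for 0.1 s.
At the end, for the whole second after the job is handed in: All three caps are within 1.5 mm of fully home, the tins stand upright (within 0.1 rad), at rest and within 30 mm of where they stood, and the bowl, screwdriver, aerosol and tape are within 30 mm of where they were (value of joint each of red_cap, yellow_cap, blue_cap above 0.0085 m and angle between each of red_tin, yellow_tin, blue_tin, aerosol's own z axis and vertical below 0.1 rad and distance of each of red_tin, yellow_tin, blue_tin, bowl, screwdriver, aerosol, tape from where it was at the start of the episode below 0.03 m and linear speed of each of red_tin, yellow_tin, blue_tin below 0.02 m/s); the robot touches nothing.
It fails at once if a cap is pushed in (beyond 4.5 mm) before its turn: yellow before red is home, or blue before red and yellow are home ((value of joint yellow_cap above 0.0045 m and value of joint red_cap below 0.0085 m) or (value of joint blue_cap above 0.0045 m and value of joint any of red_cap, yellow_cap below 0.0085 m)).
It fails at once if a tin is lifted off the bench (10 mm) (height (world z) of any of red_tin, yellow_tin, blue_tin above 0.01 m).
It fails at once if a tin is tipped by more than 0.2 rad or shoved more than 30 mm (angle between any of red_tin, yellow_tin, blue_tin's own z axis and vertical above 0.2 rad or distance of any of red_tin, yellow_tin, blue_tin from where it was at the start of the episode above 0.03 m).
It fails at once if a tin or its cap is pushed harder than 35 N (contact force between any of the fingers, the arm and red_tin above 35 N or contact force between any of the fingers, the arm and yellow_tin above 35 N or contact force between any of the fingers, the arm and blue_tin above 35 N).
It fails at once if a bystander is moved more than 30 mm or tipped (distance of any of bowl, screwdriver, aerosol, tape from where it was at the start of the episode above 0.03 m or angle between aerosol's own z axis and vertical above 0.3 rad).
It also fails if it takes over 58 s, if anything falls off the work surface, if the arm or the gripper's body presses on something with over 40 N, if the wrist force passes 120 N, or if a joint passes its speed limit or range.

## Working session

There is one attempt and no reset: what is moved stays moved. The work goes in short steps, Python scripts to look and compute and a tool call to move; the robot and the scene stay as the last step left them, time stands still between calls to the robot, and variables do not carry over. Pictures are saved under pics/ and viewed, at most 10 in all, crops included, and the job is handed in when it is done.

Besides the shell and the picture viewer there is one more tool, called after "Call:" by a JSON object that holds its "op" and its "data", one argument or row to a line. drive_tool: Moves the arm, as the interface text tells. Its arguments: {"type":"object","properties":{"series":{"type":"array"},"newtons":{"type":"number"}},"required":["series"]}

```bash
mkdir -p pics
cat > h.py <<'E'
import numpy as np, cv2
from rig import env, viewer
def shot(n):
    d=viewer.get_image(n); np.savez(f'/tmp/{n}.npz',**d); return d
def pts(d):
    K=d["camera_matrix"];R=cv2.Rodrigues(np.array(d["rvec"],float))[0];t=np.array(d["tvec"],float).reshape(3)
    z=d["depth"];v,u=np.mgrid[:z.shape[0],:z.shape[1]]
    c=np.stack([(u-K[0,2])/K[0,0]*z,(v-K[1,2])/K[1,1]*z,z],-1)
    return (c-t)@R
E
python3 - <<'E'
from h import *
a=shot("scene");b=shot("top")
cv2.imwrite('pics/scene.png',a["img"][...,::-1]);cv2.imwrite('pics/top.png',b["img"][...,::-1])
o=env.observe();print(o["position"],o["tool_rot"],o["ft_force"],o["grip_width"],o["time_s"])
E
```

```text
[ 0.16818723 -0.52336523  0.23077449] [[ 9.52079588e-01  3.05850353e-01 -1.37596159e-04]
 [ 3.05850257e-01 -9.52078688e-01  1.33894669e-03]
 [ 2.78514949e-04 -1.31686764e-03 -9.99999094e-01]] [-0.65166156 -0.32843265 -1.07418562] 0.08550187316456982 0.1
```

View pics/scene.png

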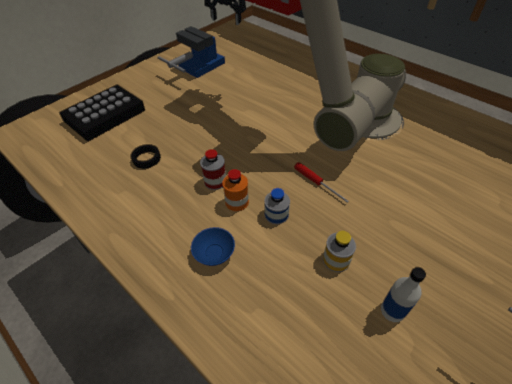

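View pics/top.png

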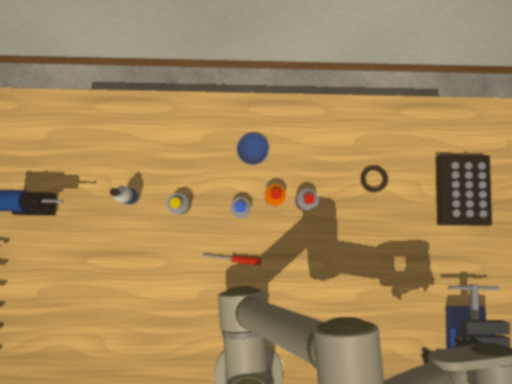

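The scene and top views show two candidates for the red tin: A at scene (212,168) / top (309,198), and the orange look-alike at scene (236,190) / top (275,194). Yellow is at top (177,203) and blue at top (240,207). The blue bowl and the aerosol are not caps. I choose A for red and will check it in a crop.

Run:
```python
from h import *
a=dict(np.load('/tmp/scene.npz'));b=dict(np.load('/tmp/top.npz'))
c=a["img"][140:280,190:370,::-1];c1=cv2.resize(c,None,fx=4,fy=4,interpolation=cv2.INTER_CUBIC)
cv2.imwrite('pics/crop.png',c1)
for d,S in((b,dict(red=(309,198),orange=(275,194),yellow=(177,203),blue=(240,207))),(a,dict(red=(211,155),orange=(235,175),yellow=(343,238),blue=(278,194)))):
    P=pts(d);H=cv2.cvtColor(d["img"],cv2.COLOR_RGB2HSV).astype(int)
    for n,(u,v) in S.items():
        w=P[v-12:v+13,u-12:u+13].reshape(-1,3);h=H[v-12:v+13,u-12:u+13].reshape(-1,3)
        p0=P[v,u]
        m=(abs((h[:,0]-H[v,u,0]+90)%180-90)<7)&(h[:,1]>130)&(abs(w[:,2]-p0[2])<.006)
        q=w[m]
        print(n,p0.round(4),H[v,u],m.sum(),q.mean(0).round(4),((q.min(0)+q.max(0))/2).round(4),np.ptp(q,0).round(3))
    
P=pts(b)
for n,u,v in(("aer",118,192),("bowl",253,148)):print(n,P[v,u].round(3))
```

```text
red [ 0.576  -0.1814  0.1135] [  5 231 191] 83 [ 0.5743 -0.1814  0.1146] [ 0.5743 -0.1812  0.1135] [0.029 0.032 0.012]
orange [ 0.5867 -0.0742  0.1161] [  4 225 194] 85 [ 0.5879 -0.0765  0.1165] [ 0.5883 -0.0772  0.1162] [0.029 0.031 0.009]
yellow [0.5546 0.2338 0.1021] [ 25 255 215] 84 [0.555  0.2392 0.1033] [0.556  0.24   0.1031] [0.029 0.033 0.009]
blue [0.5456 0.0355 0.0916] [111 164 187] 62 [0.5468 0.0366 0.091 ] [0.5458 0.0355 0.0914] [0.026 0.026 0.011]
red [ 0.5802 -0.1729  0.1151] [  1 221 129] 94 [ 0.5764 -0.1785  0.1144] [ 0.5757 -0.1799  0.1133] [0.034 0.033 0.008]
orange [ 0.5916 -0.0685  0.1173] [  1 221 129] 110 [ 0.5897 -0.0743  0.1162] [ 0.5887 -0.0758  0.1154] [0.034 0.036 0.008]
yellow [0.5607 0.2438 0.1043] [ 24 201 151] 163 [0.5583 0.2416 0.1035] [0.5568 0.241  0.1032] [0.034 0.033 0.008]
blue [0.5503 0.0434 0.0922] [109 208 130] 102 [0.5491 0.0398 0.091 ] [0.5479 0.0397 0.0905] [0.033 0.03  0.008]
aer [0.579 0.393 0.181]
bowl [ 0.755 -0.003  0.004]
```

View pics/crop.png

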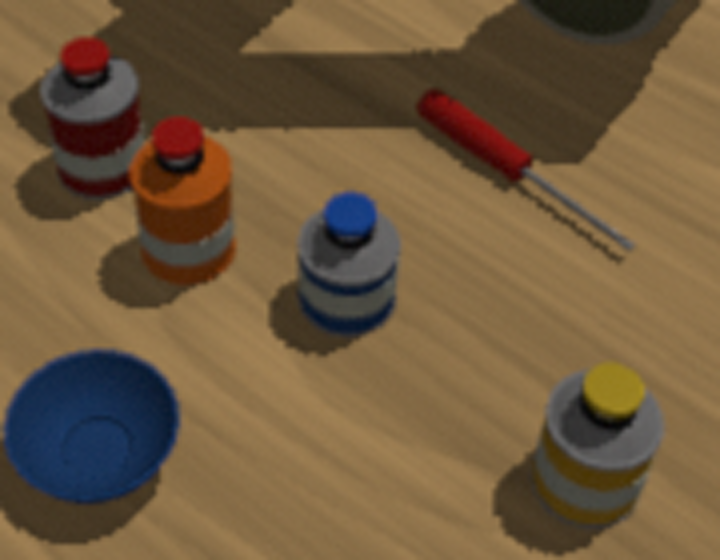

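Crop confirms it: the left tin (crop (90,120)) is dark red with a pale band. The one at crop (180,200) is orange, so it's the decoy. Now I'll shut the fingers and go above red.

Call:
{"op": "drive_tool", "data": {
  "series": [
    [[0.1, -0.04, 0], 0, 0],
    [[0.2, -0.08, 0], 0, 0],
    [[0.3, -0.12, 0], 0, 0],
    [[0.4, -0.16, 0], 0, 0],
    [[0.46, -0.19, 0.02], 0, 0],
    [[0.492, -0.201, 0.05], 0, 0],
    [[0.492, -0.201, 0.07], 0, 0],
    [[0.492, -0.201, 0.07], 0, 0],
    [[0.492, -0.201, 0.07], 0, 0],
    [[0.492, -0.201, 0.07], 0, 0],
    [[0.492, -0.201, 0.07], 0, 0],
    [[0.492, -0.201, 0.07], 0, 0],
    [[0.492, -0.201, 0.07], 0, 0],
    [[0.492, -0.201, 0.07], 0, 0],
    [[0.492, -0.201, 0.07], 0, 0],
    [[0.492, -0.201, 0.07], 0, 0]
  ],
  "newtons": 20
}}

```text
time_s: 1.7
position: [0.5747, -0.1827, 0.1618]
tool_rot: [[0.953, 0.304, 0.001], [0.304, -0.953, -0.0], [0.0, 0.0, -1.0]]
ft_force: [-0.7, -0.1, -0.1]
grip_width: -0.0001
gripper_force: 0.0
```

Run:
```python
from h import *
o=env.observe();print(o["position"],o["tool_rot"].round(3) if hasattr(o["tool_rot"],'round') else o["tool_rot"],o["ft_force"],o["grip_width"],o["time_s"])
a=shot("wrist");s=shot("scene")
w=cv2.resize(a["img"],(512,384));c=cv2.resize(s["img"][90:250,150:310],(384,384))
cv2.imwrite('pics/w1.png',cv2.resize(np.hstack([w,c]),(800,343))[...,::-1])
```

```text
[ 0.57467642 -0.18267442  0.16178387] [[ 0.953  0.304  0.001]
 [ 0.304 -0.953 -0.   ]
 [ 0.     0.    -1.   ]] [-0.73290928 -0.11447391 -0.12030452] -0.00013502717068470532 1.7
```

View pics/w1.png

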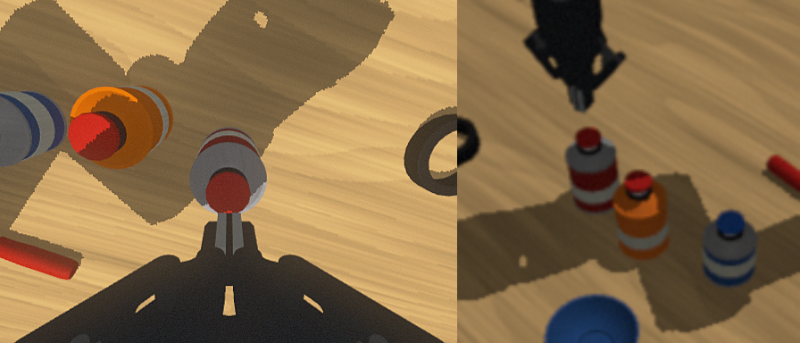

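Wrist view: red cap at (228,192), straight ahead of the closed fingertips at (231,230). The scene view shows them right above the red cap. Now down, slowly.

Call:
{"op": "drive_tool", "data": {
  "series": [
    [[0, -0.002, 0.02], 0, 0],
    [[0, -0.002, 0.035], 0, 0],
    [[0, -0.002, 0.042], 0, 0],
    [[0, -0.002, 0.044], 0, 0],
    [[0, -0.002, 0.045], 0, 0],
    [[0, -0.002, 0.046], 0, 0],
    [[0, -0.002, 0.047], 0, 0],
    [[0, -0.002, 0.048], 0, 0],
    [[0, -0.002, 0.049], 0, 0],
    [[0, -0.002, 0.05], 0, 0],
    [[0, -0.002, 0.051], 0, 0],
    [[0, -0.002, 0.051], 0, 0],
    [[0, -0.002, 0.051], 0, 0]
  ]
}}

```text
time_s: 3.1
position: [0.5748, -0.18, 0.1103]
tool_rot: [[0.952, 0.306, 0.001], [0.306, -0.952, -0.0], [0.0, 0.0, -1.0]]
ft_force: [1.9, -1.6, 2.1]
grip_width: -0.0003
gripper_force: 1.5
```

Call:
{"op": "drive_tool", "data": {
  "series": [
    [[0, 0, 0.001], 0, 0],
    [[0, 0, 0.002], 0, 0],
    [[0, 0, 0.003], 0, 0],
    [[0, 0, 0.004], 0, 0],
    [[0, 0, 0.0045], 0, 0],
    [[0, 0, 0.005], 0, 0],
    [[0, 0, 0.005], 0, 0],
    [[0, 0, 0.005], 0, 0]
  ]
}}

```text
time_s: 3.9
position: [0.5748, -0.1801, 0.1062]
tool_rot: [[0.952, 0.306, 0.001], [0.306, -0.952, -0.001], [0.001, 0.001, -1.0]]
ft_force: [0.4, -0.7, 9.4]
grip_width: 0.0004
gripper_force: 4.9
```

9.4 N on the sealing ring at z 0.106: the red cap is at the seal. One more small press for certainty, then lift and cross to yellow.

Call:
{"op": "drive_tool", "data": {
  "series": [
    [[0, 0, 0.0005], 0, 0],
    [[0, 0, 0.001], 0, 0],
    [[0, 0, 0.001], 0, 0],
    [[0, 0, 0.001], 0, 0]
  ]
}}

```text
time_s: 4.3
position: [0.5749, -0.1801, 0.1057]
tool_rot: [[0.952, 0.306, 0.002], [0.306, -0.952, -0.001], [0.001, 0.002, -1.0]]
ft_force: [-0.9, 0.2, 12.4]
grip_width: 0.0003
gripper_force: 6.5
```

Call:
{"op": "drive_tool", "data": {
  "series": [
    [[0, 0, -0.01], 0, 0],
    [[0, 0, -0.035], 0, 0],
    [[0, 0, -0.065], 0, 0],
    [[0.01, -0.04, -0.065], 0, 0],
    [[0.022, -0.08, -0.065], 0, 0],
    [[0.033, -0.12, -0.065], 0, 0],
    [[0.044, -0.16, -0.065], 0, 0],
    [[0.055, -0.2, -0.065], 0, 0],
    [[0.066, -0.24, -0.065], 0, 0],
    [[0.077, -0.28, -0.065], 0, 0],
    [[0.088, -0.32, -0.065], 0, 0],
    [[0.099, -0.36, -0.065], 0, 0],
    [[0.107, -0.39, -0.065], 0, 0],
    [[0.1115, -0.406, -0.065], 0, 0],
    [[0.1115, -0.406, -0.065], 0, 0],
    [[0.1115, -0.406, -0.065], 0, 0],
    [[0.1115, -0.406, -0.055], 0, 0],
    [[0.1115, -0.406, -0.055], 0, 0],
    [[0.1115, -0.406, -0.055], 0, 0]
  ]
}}

```text
time_s: 6.2
position: [0.5565, 0.2399, 0.1589]
tool_rot: [[0.952, 0.305, -0.001], [0.305, -0.952, -0.0], [-0.001, -0.0, -1.0]]
ft_force: [0.5, 0.2, 0.4]
grip_width: -0.0001
gripper_force: 0.0
```

Run:
```python
from h import *
print(env.observe()["position"])
a=shot("wrist");b=shot("top");s=shot("scene")
P=pts(b);print("red",P[196:201,307:312].reshape(-1,3).mean(0), P[192:197,273:278].reshape(-1,3).mean(0))
c=cv2.resize(s["img"][140:280,190:370],(494,384));cv2.imwrite('pics/w2.png',cv2.resize(np.hstack([a["img"],c]),(800,305))[...,::-1])
```

```text
[0.55654355 0.23985801 0.15886578]
red [ 0.57655413 -0.18233815  0.10704686] [ 0.58670258 -0.07415216  0.1162479 ]
```

View pics/w2.png

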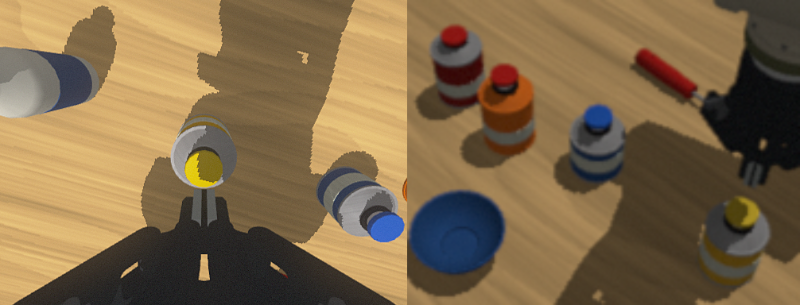

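The red cap top now reads z 0.107, so it is home and standing still. The yellow cap at wrist (204,168) is straight ahead of the fingertips. Pressing yellow.

Call:
{"op": "drive_tool", "data": {
  "series": [
    [[0, 0, 0.02], 0, 0],
    [[0, 0, 0.04], 0, 0],
    [[0, 0, 0.049], 0, 0],
    [[0, 0, 0.052], 0, 0],
    [[0, 0, 0.053], 0, 0],
    [[0, 0, 0.054], 0, 0],
    [[0, 0, 0.055], 0, 0],
    [[0, 0, 0.056], 0, 0],
    [[0, 0, 0.057], 0, 0],
    [[0, 0, 0.058], 0, 0],
    [[0, 0, 0.059], 0, 0],
    [[0, 0, 0.06], 0, 0],
    [[0, 0, 0.061], 0, 0],
    [[0, 0, 0.062], 0, 0],
    [[0, 0, 0.063], 0, 0],
    [[0, 0, 0.064], 0, 0],
    [[0, 0, 0.064], 0, 0],
    [[0, 0, 0.064], 0, 0]
  ]
}}

```text
time_s: 8.15
position: [0.5565, 0.2407, 0.0951]
tool_rot: [[0.952, 0.306, -0.0], [0.306, -0.952, -0.0], [-0.0, 0.0, -1.0]]
ft_force: [1.7, 0.4, 3.0]
grip_width: 0.0004
gripper_force: 1.3
```

Call:
{"op": "drive_tool", "data": {
  "series": [
    [[0, 0, 0.0005], 0, 0],
    [[0, 0, 0.001], 0, 0],
    [[0, 0, 0.0015], 0, 0],
    [[0, 0, 0.002], 0, 0],
    [[0, 0, 0.002], 0, 0],
    [[0, 0, 0.002], 0, 0]
  ]
}}

```text
time_s: 8.75
position: [0.5566, 0.2408, 0.0942]
tool_rot: [[0.952, 0.306, 0.001], [0.306, -0.952, 0.0], [0.001, 0.0, -1.0]]
ft_force: [-1.4, -0.8, 9.2]
grip_width: -0.0002
gripper_force: 4.8
```

Call:
{"op": "drive_tool", "data": {
  "series": [
    [[0, 0, 0.0005], 0, 0],
    [[0, 0, 0.001], 0, 0],
    [[0, 0, 0.001], 0, 0]
  ]
}}

```text
time_s: 9.05
position: [0.5567, 0.2408, 0.0936]
tool_rot: [[0.952, 0.306, 0.001], [0.306, -0.952, 0.0], [0.001, 0.0, -1.0]]
ft_force: [-2.8, -0.8, 13.8]
grip_width: -0.0002
gripper_force: 6.5
```

Call:
{"op": "drive_tool", "data": {
  "series": [
    [[0, 0, -0.01], 0, 0],
    [[0, 0, -0.035], 0, 0],
    [[0, 0, -0.06], 0, 0],
    [[-0.015, 0.04, -0.06], 0, 0],
    [[-0.03, 0.08, -0.06], 0, 0],
    [[-0.045, 0.12, -0.06], 0, 0],
    [[-0.06, 0.16, -0.06], 0, 0],
    [[-0.068, 0.182, -0.06], 0, 0],
    [[-0.071, 0.19, -0.06], 0, 0],
    [[-0.071, 0.19, -0.055], 0, 0],
    [[-0.071, 0.19, -0.055], 0, 0],
    [[-0.071, 0.19, -0.055], 0, 0]
  ]
}}

```text
time_s: 10.25
position: [0.5468, 0.0394, 0.147]
tool_rot: [[0.952, 0.307, -0.001], [0.307, -0.952, 0.0], [-0.001, -0.001, -1.0]]
ft_force: [0.2, 0.2, -0.8]
grip_width: 0.0001
gripper_force: 0.0
```

Run:
```python
from h import *
print(env.observe()["position"])
a=shot("wrist");b=shot("top");s=shot("scene")
P=pts(b);print("yel",P[202:207,174:179].reshape(-1,3).mean(0), b["depth"][203,177])
c=cv2.resize(s["img"][140:280,190:370],(494,384));cv2.imwrite('pics/w3.png',cv2.resize(np.hstack([a["img"],c]),(800,305))[...,::-1])
```

```text
[0.54683798 0.03942414 0.14701022]
yel [0.55189533 0.23839094 0.09397284] 1.2453488
```

View pics/w3.png

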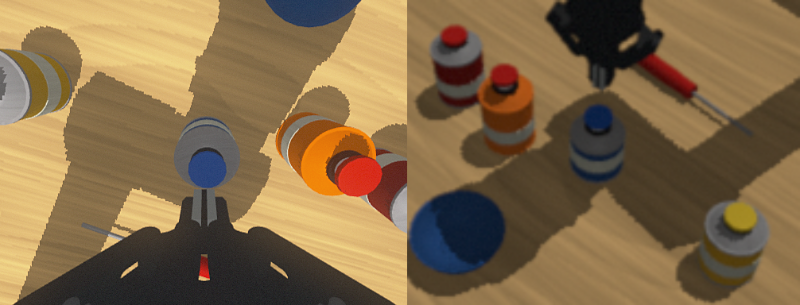

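Yellow is home: its top reads z 0.094, with the cap flush at (740,215). The blue cap at wrist (207,168) is ahead of the fingertips. Pressing blue.

Call:
{"op": "drive_tool", "data": {
  "series": [
    [[0, 0, 0.02], 0, 0],
    [[0, 0, 0.04], 0, 0],
    [[0, 0, 0.049], 0, 0],
    [[0, 0, 0.052], 0, 0],
    [[0, 0, 0.053], 0, 0],
    [[0, 0, 0.054], 0, 0],
    [[0, 0, 0.055], 0, 0],
    [[0, 0, 0.056], 0, 0],
    [[0, 0, 0.057], 0, 0],
    [[0, 0, 0.058], 0, 0],
    [[0, 0, 0.059], 0, 0],
    [[0, 0, 0.06], 0, 0],
    [[0, 0, 0.061], 0, 0],
    [[0, 0, 0.062], 0, 0],
    [[0, 0, 0.063], 0, 0],
    [[0, 0, 0.064], 0, 0],
    [[0, 0, 0.064], 0, 0],
    [[0, 0, 0.064], 0, 0]
  ]
}}

```text
time_s: 12.2
position: [0.5471, 0.0381, 0.0832]
tool_rot: [[0.952, 0.306, -0.0], [0.306, -0.952, 0.0], [-0.0, -0.0, -1.0]]
ft_force: [0.9, -0.5, 1.7]
grip_width: -0.0002
gripper_force: 0.9
```

Call:
{"op": "drive_tool", "data": {
  "series": [
    [[0, 0, 0.0005], 0, 0],
    [[0, 0, 0.001], 0, 0],
    [[0, 0, 0.0015], 0, 0],
    [[0, 0, 0.002], 0, 0],
    [[0, 0, 0.002], 0, 0],
    [[0, 0, 0.002], 0, 0]
  ]
}}

```text
time_s: 12.8
position: [0.5471, 0.0381, 0.0821]
tool_rot: [[0.952, 0.306, 0.001], [0.306, -0.952, -0.0], [0.001, 0.0, -1.0]]
ft_force: [-0.4, 0.3, 10.5]
grip_width: -0.0
gripper_force: 5.1
```

Call:
{"op": "drive_tool", "data": {
  "series": [
    [[0, 0, 0.0005], 0, 0],
    [[0, 0, 0.001], 0, 0],
    [[0, 0, 0.001], 0, 0]
  ]
}}

```text
time_s: 13.1
position: [0.5472, 0.0381, 0.0815]
tool_rot: [[0.952, 0.306, 0.001], [0.306, -0.952, -0.0], [0.001, 0.001, -1.0]]
ft_force: [-2.0, -0.1, 13.9]
grip_width: -0.0001
gripper_force: 6.9
```

Call:
{"op": "drive_tool", "data": {
  "series": [
    [[0, 0, -0.01], 0, 0],
    [[0, 0, -0.04], 0, 0],
    [[0, 0, -0.08], 0, 0],
    [[0, 0, -0.12], 0, 0],
    [[-0.04, 0, -0.16], 0, 0],
    [[-0.08, 0, -0.16], 0, 0],
    [[-0.12, 0, -0.16], 0, 0],
    [[-0.12, 0, -0.16], 0, 0],
    [[-0.12, 0, -0.16], 0, 0],
    [[-0.12, 0, -0.16], 0, 0]
  ]
}}

```text
time_s: 14.1
position: [0.4333, 0.0015, 0.2402]
tool_rot: [[0.952, 0.306, -0.0], [0.306, -0.952, 0.0], [-0.0, -0.0, -1.0]]
ft_force: [0.1, -1.0, -0.5]
grip_width: -0.0006
gripper_force: 0.0
```

Run:
```python
from h import *
print(env.observe()["position"])
b=shot("top");s=shot("scene")
for d,S in((b,dict(red=(309,198),yellow=(176,204),blue=(240,208))),(s,dict(red=(211,156),yellow=(343,240),blue=(278,196)))):
    P=pts(d)
    for n,(u,v) in S.items():print(n,np.median(P[v-2:v+3,u-2:u+3].reshape(-1,3),0).round(4))
c=cv2.resize(s["img"],(400,300));e=cv2.resize(b["img"],(400,300));cv2.imwrite('pics/w4.png',np.hstack([c,e])[...,::-1])
```

```text
[0.43334105 0.00149691 0.24022574]
red [ 0.5767 -0.1822  0.1065]
yellow [0.5518 0.2377 0.095 ]
blue [0.543  0.0357 0.0822]
red [ 0.5774 -0.1773  0.1067]
yellow [0.5587 0.2442 0.0947]
blue [0.5492 0.0427 0.0826]
```

View pics/w4.png

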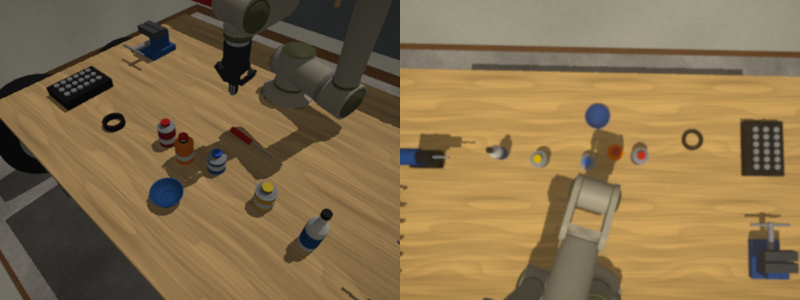

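All three cap tops are at their home heights (0.107, 0.095 and 0.083). The tins stand in place at scene (167,132), (265,195) and (216,162), the bystanders have not moved, and the arm is clear.

```bash
python3 -c "
from rig import env
print(env.close_job())"
```

```text
the job is handed in; nothing more can be done
None
```

I pushed the red, yellow and blue caps home in that order, peaking at about 14 N. The final pictures show the tins and bystanders in place and the arm clear, and the job is handed in; no verdict was returned.

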